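Make up the parts kits for two pendant lamps

TASK

Make up the parts trays for the two lamps waiting to be rebuilt: the tray with the red shade gets the white porcelain lampholder, the opal white bulb in its sleeve and the copper ceiling cup; the tray with the yellow shade, which hangs by its own hook and needs no cup, gets the brass lampholder and the amber bulb in its sleeve. Stand each part upright on the floor of the tray, one part to a bay (any of that tray's three bays, well inside it), setting it down rather than dropping it. Leave the black lampholder in stock, and leave the green tin and the screwdriver where they are.

Things in the scene. Friction and masses are not known exactly. Their poses are not given: they have to be found in the camera images.
- red_tray: Fixed plywood tray, 320 (x) x 246 mm (y), floor 6 mm thick, walls and dividers 12 mm above the floor. Three bays side by side, each 74 (y) x 104 mm (x), centred at x = 0, y = -78, 0, +78 mm; 4 mm dividers. Origin: on the bench under the middle bay's centre; x away from the robot, z up. Fixed behind the bays: red dome shade, 170 mm across, top 104 mm above the bench, centre x = 160 mm.
- yellow_tray: Fixed plywood tray, 320 (x) x 246 mm (y), floor 6 mm thick, walls and dividers 12 mm above the floor. Three bays side by side, each 74 (y) x 104 mm (x), centred at x = 0, y = -78, 0, +78 mm; 4 mm dividers. Origin: on the bench under the middle bay's centre; x away from the robot, z up. Fixed behind the bays: yellow bell shade with a hook, 163 mm across, top 131 mm above the bench, centre x = 160 mm.
- porcelain_holder: White porcelain lampholder: straight barrel 44 mm in diameter and 50 mm high, then a low domed top and a 14 mm brass cord entry, 66 mm high in all; 110 g. Loose. Its origin is the centre of its underside, z up along its axis; it stands upright on the bench. 
- brass_holder: Brass lampholder: barrel 38 mm in diameter and 50 mm high, with two shade rings 48 mm in diameter between 6 and 21 mm above its underside, and a 14 mm cord entry on top, 66 mm high in all; 90 g. Grip the barrel above the rings. Loose. Its origin is the centre of its underside, z up along its axis; it stands upright on the bench. 
- opal_bulb: Opal white round bulb in a square brown cardboard sleeve: sleeve 50 x 50 mm and 56 mm high, stiff enough to grip; the 45 mm globe stands out of its top, 76 mm high in all; 50 g. Its x and y axes are square to the sleeve's sides. Loose. Its origin is the centre of its underside, z up along its axis; it stands upright on the bench. 
- amber_bulb: Amber glass round bulb in a square brown cardboard sleeve: sleeve 50 x 50 mm and 56 mm high, stiff enough to grip; the 45 mm globe stands out of its top, 76 mm high in all; 50 g. Its x and y axes are square to the sleeve's sides. Loose. Its origin is the centre of its underside, z up along its axis; it stands upright on the bench. 
- ceiling_cup: Copper ceiling cup: plain cylinder 54 mm in diameter and 48 mm high with a black cord grip, 18 mm in diameter and 14 mm high, on top; 120 g. Loose. Its origin is the centre of its underside, z up along its axis; it stands upright on the bench. 
- black_holder: Black lampholder of the same shape as the brass one (barrel 38 mm, rings 48 mm, 66 mm high), not wanted in either kit: to be left in its place. Loose. Its origin is the centre of its underside, z up along its axis; it stands upright on the bench. 
- wax_tin: Green round tin with a steel lid, 55 mm in diameter and 54 mm high, standing between the trays: to be left in its place. Its origin is the centre of its underside.
- screwdriver: Screwdriver with an orange handle lying on the bench at the right of the work: to be left in its place. Its x axis runs from handle to tip.
Mind the look-alikes: they are no part of the job. Leave any purple look-alike of the opal_bulb alone.

How it is judged:
At the end, for the whole second after the job is handed in: Porcelain holder, opal bulb and cup in the red shade's tray, brass holder and amber bulb in the yellow shade's, each at rest alone in a bay (within 19 mm of its centre across, 36 mm along), on the tray floor (within 4 mm), tilted under 0.12 rad (x of porcelain_holder in the frame of red_tray between -0.036 and 0.036 m and z of porcelain_holder in the frame of red_tray between 0.002 and 0.01 m and angle between each of porcelain_holder, opal_bulb, ceiling_cup, brass_holder, amber_bulb's own z axis and vertical below 0.12 rad and linear speed of each of porcelain_holder, opal_bulb, ceiling_cup, brass_holder, amber_bulb below 0.02 m/s and angular speed of each of porcelain_holder, opal_bulb, ceiling_cup, brass_holder, amber_bulb below 0.2 rad/s and x of opal_bulb in the frame of red_tray between -0.036 and 0.036 m and z of opal_bulb in the frame of red_tray between 0.002 and 0.01 m and x of ceiling_cup in the frame of red_tray between -0.036 and 0.036 m and z of ceiling_cup in the frame of red_tray between 0.002 and 0.01 m and ((y of porcelain_holder in the frame of red_tray between -0.097 and -0.059 m and y of opal_bulb in the frame of red_tray between -0.019 and 0.019 m and y of ceiling_cup in the frame of red_tray between 0.059 and 0.097 m) or (y of porcelain_holder in the frame of red_tray between -0.097 and -0.059 m and y of opal_bulb in the frame of red_tray between 0.059 and 0.097 m and y of ceiling_cup in the frame of red_tray between -0.019 and 0.019 m) or (y of porcelain_holder in the frame of red_tray between -0.019 and 0.019 m and y of opal_bulb in the frame of red_tray between -0.097 and -0.059 m and y of ceiling_cup in the frame of red_tray between 0.059 and 0.097 m) or (y of porcelain_holder in the frame of red_tray between -0.019 and 0.019 m and y of opal_bulb in the frame of red_tray between 0.059 and 0.097 m and y of ceiling_cup in the frame of red_tray between -0.097 and -0.059 m) or (y of porcelain_holder in the frame of red_tray between 0.059 and 0.097 m and y of opal_bulb in the frame of red_tray between -0.097 and -0.059 m and y of ceiling_cup in the frame of red_tray between -0.019 and 0.019 m) or (y of porcelain_holder in the frame of red_tray between 0.059 and 0.097 m and y of opal_bulb in the frame of red_tray between -0.019 and 0.019 m and y of ceiling_cup in the frame of red_tray between -0.097 and -0.059 m)) and x of brass_holder in the frame of yellow_tray between -0.036 and 0.036 m and z of brass_holder in the frame of yellow_tray between 0.002 and 0.01 m and x of amber_bulb in the frame of yellow_tray between -0.036 and 0.036 m and z of amber_bulb in the frame of yellow_tray between 0.002 and 0.01 m and ((y of brass_holder in the frame of yellow_tray between -0.097 and -0.059 m and y of amber_bulb in the frame of yellow_tray between -0.019 and 0.019 m) or (y of brass_holder in the frame of yellow_tray between -0.097 and -0.059 m and y of amber_bulb in the frame of yellow_tray between 0.059 and 0.097 m) or (y of brass_holder in the frame of yellow_tray between -0.019 and 0.019 m and y of amber_bulb in the frame of yellow_tray between -0.097 and -0.059 m) or (y of brass_holder in the frame of yellow_tray between -0.019 and 0.019 m and y of amber_bulb in the frame of yellow_tray between 0.059 and 0.097 m) or (y of brass_holder in the frame of yellow_tray between 0.059 and 0.097 m and y of amber_bulb in the frame of yellow_tray between -0.097 and -0.059 m) or (y of brass_holder in the frame of yellow_tray between 0.059 and 0.097 m and y of amber_bulb in the frame of yellow_tray between -0.019 and 0.019 m))); the robot touches nothing.
It fails at once if the black lampholder, the green tin or the screwdriver is pushed more than 25 mm from its place (distance of any of black_holder, wax_tin, screwdriver from where it was at the start of the episode above 0.025 m).
It fails at once if a part is dropped or thrown (faster than 0.7 m/s, a fall of about 25 mm, with no finger on it) ((linear speed of porcelain_holder above 0.7 m/s and contact force between porcelain_holder and the fingers below 0.01 N) or (linear speed of opal_bulb above 0.7 m/s and contact force between opal_bulb and the fingers below 0.01 N) or (linear speed of ceiling_cup above 0.7 m/s and contact force between ceiling_cup and the fingers below 0.01 N) or (linear speed of brass_holder above 0.7 m/s and contact force between brass_holder and the fingers below 0.01 N) or (linear speed of amber_bulb above 0.7 m/s and contact force between amber_bulb and the fingers below 0.01 N)).
It also fails if it takes over 125 s, if anything falls off the work surface, if the arm or the gripper's body presses on something with over 40 N, if the wrist force passes 120 N, or if a joint passes its speed limit or range.

ROBOT

A 6-joint arm with a two-finger parallel gripper is mounted at the origin on the work surface. World frame = base frame: x ahead of the robot, y to its left, z up, the work surface at z = 0. Lengths are in m, angles in rad, forces in N, time in s.
With the tool pointing down it reaches from about 0.375 to 0.975 m from the base axis. Payload 3.8 kg.
Tool frame: the origin (TCP) lies midway between the tips of the shut fingers; the grasp point (between the pads) lies 19 mm behind it; z points along the fingers, y is the line along which they close (so a half turn about z gives the same grasp; the last joint's range is limited). The gripper opens to 85 mm and grips with 20 to 120 N. Pads are 22 mm wide; open, the fingers measure 114 mm over their backs; the gripper's body (76 mm by 85 mm) begins 54 mm behind the grasp point. The pads swing forward as they close: fully open they stand 13 mm farther back than shut.
Start: joints at [-1.295, 0.264, 1.604, -0, 1.274, -0.037], TCP at [0.208, -0.642, 0.231] pointing down, gripper open.
Joint ranges: [-2.63, 2.63], [-0.94, 2.18], [0.31, 2.57], [-1.31, 4.45], [0, 2.66], [-2.55, 2.55]. Speed limits (rad/s): [2.57, 2.57, 3.14, 3.14, 3.14, 3.14].

INTERFACE

Orientations are given as a rotation vector (axis times angle).
In Python, from workcell import bot, imaging gives the robot as it stands.
- The arm moves only by the tool step_arm, never from a script. Its argument "series" is a list of rows, each an object of numbers: "grip": the closure, from -1 (fully open) to 1 (shut); "x", "y", "z": the shift along the tool's x, y, z normalised to -1 to 1, where 1 is 500 mm; "ax", "ay", "az": the turn, a rotation vector about the tool's x, y, z normalised to -1 to 1, where 1 is 30 degrees. A call has 1 to 12 rows; each row is the pose to reach, as a shift and turn from the pose commanded when the call began, along the tool's axes at that moment; what a row does not reach only later rows make up. A row lasts 1/10 s, in which the tool goes at most 50 mm and 8.59 degrees, less where a joint would pass 70% of its speed; a pose out of reach is approached as far as the arm can. A call with a number of a shift or a turn outside -1 to 1 is refused whole. A call with a gripper value outside its range is refused whole. The fingers move at their own pace and stop on an object; "force" is the grip in N (left out, the last holds). Time passes only in rows, so rows that repeat a pose let the fingers close. It gives the time, the measured TCP pose, the force, the opening and the grip force at its end, in the units of the state.
- bot.read_state(): the state, without advancing time (a new reading comes with each control period).
- imaging.read_camera(name): name is "scene" or "top"; returns a dict with "img" (400x640x3 uint8, red, green, blue), "fx", "fy", "cx", "cy" (pixels), "R" (3x3) and "t" (3): a world point X has camera coordinates R X + t. Camera axes: x right, y down, z forward; pixel columns grow to the right and rows downward; lengths in m; the calibration is good to about 2 mm. A picture is of the moment at which its call begins. There is no depth.
- bot.finish_job(): hands the job in; it is judged then, once.
The state is a dict: "time": time; "q": joint angles; "joint_vel": joint speeds; "joint_torque": joint torques, N m; "tool_pos": TCP position; "tcp_rot": TCP orientation; "wrist_force": force on the tool from outside, world axes, zero at the start; "torque": the same for the moment, N m; "width": opening from 0.0 (shut) to 1.0 (fully open); "grip_force": force on a finger pad.
Only numpy, scipy, OpenCV 4.12 (cv2) and the standard library are available. Lean on these libraries where they do the work, as an engineer would, in place of code of your own. Each camera call takes 0.05 s, during which the arm holds its last target. There are 200 camera calls.

## Working session

There is one attempt and no reset: what is moved stays moved. The work goes in short steps, Python scripts to look and compute and a tool call to move; the robot and the scene stay as the last step left them, time stands still between calls to the robot, and variables do not carry over. Pictures are saved under pics/ and viewed, at most 14 in all, crops included, and the job is handed in when it is done.

Besides the shell and the picture viewer there is one more tool, called after ">>>" as name(argument=value, ...) on one line, values as JSON. step_arm: Moves the arm, as the interface text tells. Scaled input: -1 to 1 covers 500 mm each way for a shift and 30 degrees each way for a turn. Its arguments: {"type":"object","properties":{"series":{"type":"array","items":{"type":"object","properties":{"grip":{"type":"number"},"x":{"type":"number","minimum":-1,"maximum":1},"y":{"type":"number","minimum":-1,"maximum":1},"z":{"type":"number","minimum":-1,"maximum":1},"ax":{"type":"number","minimum":-1,"maximum":1},"ay":{"type":"number","minimum":-1,"maximum":1},"az":{"type":"number","minimum":-1,"maximum":1}}}},"force":{"type":"number"}},"required":["series"]}

```bash
mkdir -p pics; python3 - <<'E'
from workcell import bot, imaging
import cv2,numpy as np,pickle
for n in("top","scene"):
    c=imaging.read_camera(n); pickle.dump(c,open(n+".pkl","wb"))
    cv2.imwrite(f"pics/{n}0.png",c["img"][:,:,::-1])
    print(n,c["fx"],c["fy"],c["cx"],c["cy"],c["R"],c["t"],-np.array(c["R"]).T@np.array(c["t"]))
print(bot.read_state())
E
```

```text
top 375.0081676954552 375.0081676954552 316.08198707747266 199.16889316167246 [[-2.14471427e-02 -9.99769763e-01  6.64413483e-04]
 [-9.91136455e-01  2.11747828e-02 -1.31149363e-01]
 [ 1.31105098e-01 -3.47130352e-03 -9.91362398e-01]] [-0.06730274  0.50873325  1.09484693] [ 0.3592406  -0.07425901  1.15215483]
scene 399.43994344679027 399.43994344679027 319.2900443306584 211.14509602009295 [[ 3.02073956e-01  9.53284493e-01 -1.57897018e-05]
 [ 7.52602505e-01 -2.38492610e-01 -6.13767664e-01]
 [-5.85098962e-01  1.85391343e-01 -7.89486703e-01]] [-0.06608812 -0.35614904  1.36051902] [ 1.08404042 -0.27416658  0.85551787]
{'time': 0.1, 'q': array([-1.29490042e+00,  2.64672652e-01,  1.60527381e+00,  1.23881430e-05,
        1.27372975e+00, -3.68837311e-02]), 'joint_vel': array([ 0.0006338 , -0.00140825, -0.00281799, -0.00156974, -0.00088717,
       -0.00084077]), 'joint_torque': array([-3.18206130e-04, -5.16710293e+01, -3.68588734e+01, -1.62159022e-04,
        6.28305148e-03, -3.89072966e-05]), 'tool_pos': array([ 0.20752575, -0.6415841 ,  0.23007038]), 'tcp_rot': array([-3.10120873e+00, -4.88984747e-01,  3.71481727e-04]), 'wrist_force': array([-0.06873677, -0.07476729, -0.34456309]), 'torque': array([0.0031658 , 0.06085996, 0.04003389]), 'grip_force': 0.0, 'width': 1.0011504045234643}
```

View pics/top0.png

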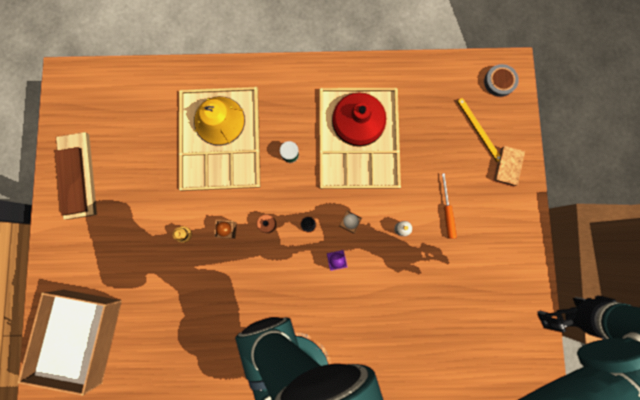

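View pics/scene0.png

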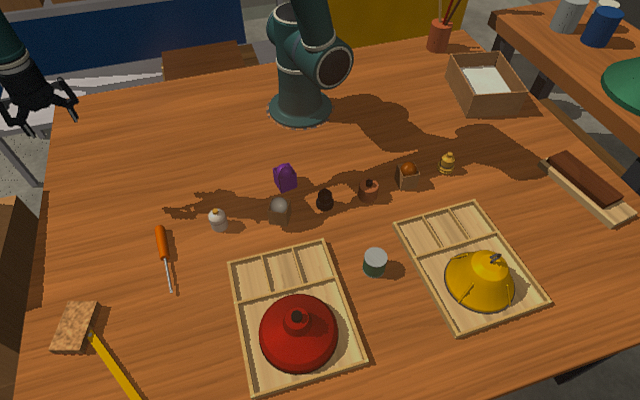

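Candidates in the top view: brass (181,234), amber (225,229), cup (266,224), black (308,224), opal (350,222, shaded) against the purple look-alike (337,260), and porcelain (404,228). The green tin is at (289,151). I'll check these choices in one close crop.

```bash
python3 - <<'E'
import cv2,numpy as np,pickle
t=pickle.load(open("top.pkl","rb"))["img"][:,:,::-1];s=pickle.load(open("scene.pkl","rb"))["img"][:,:,::-1]
g=lambda a:(255*(a/255.)**.6).astype(np.uint8)
a=cv2.resize(g(t[205:275,165:299]),None,fx=5.97,fy=4.28*1.395,interpolation=2)[:,:800]
A=cv2.resize(g(t[205:251,165:298]),(798,276),interpolation=2)
B=cv2.resize(g(t[205:255,297:430]),(798,300),interpolation=2)
cv2.imwrite("pics/c1.png",np.vstack([A,B]))
C=cv2.resize(g(s[140:240,200:470]),(800,296),interpolation=2)
D=cv2.resize(g(t[80:195,170:410]),(620,297),interpolation=2)
D=np.hstack([D,np.zeros((297,180,3),np.uint8)])
cv2.imwrite("pics/c2.png",np.vstack([C,D]))
E
```

```text
(no output)
```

View pics/c1.png

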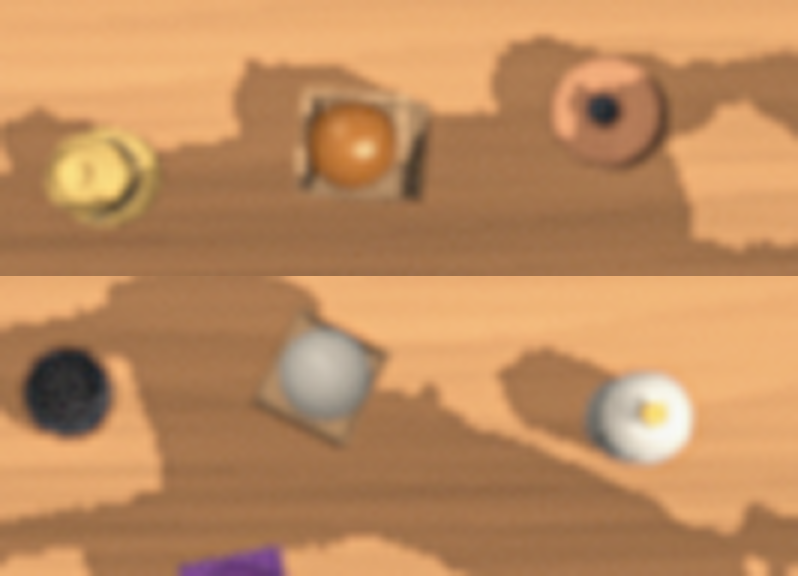

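View pics/c2.png

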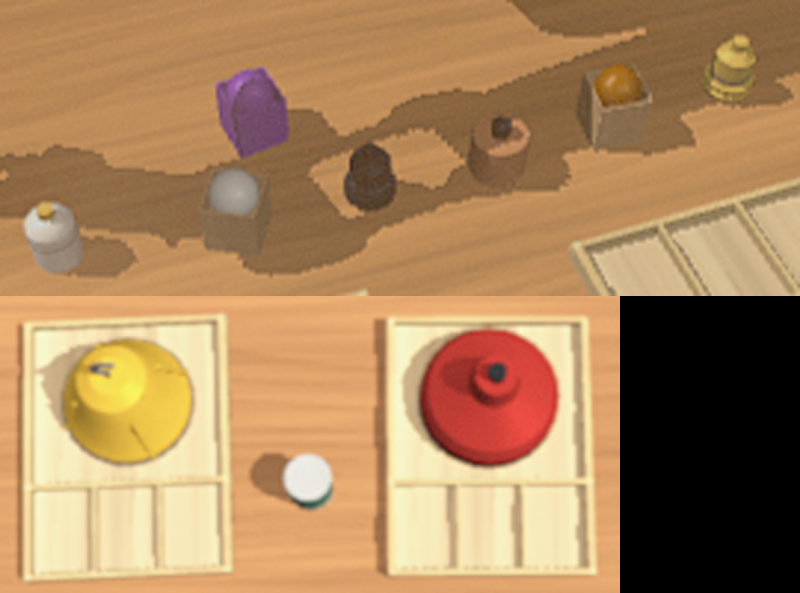

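The crops confirm the choices: amber sleeve nearly square to the axes, opal grey-white in a sleeve turned about 25°, purple sleeve apart from it, black holder between cup and opal. Next I triangulate from both cameras.

```bash
cat > h.py <<'E'
import numpy as np,pickle
def ray(c,p):
    R=np.array(c["R"]);o=-R.T@np.array(c["t"])
    return o,R.T@np.array([(p[0]-c["cx"])/c["fx"],(p[1]-c["cy"])/c["fy"],1])
def at(c,p,z):
    o,d=ray(c,p);return o+d*(z-o[2])/d[2]
def tri(l):
    A=0;b=0
    for c,p in l:
        o,d=ray(c,p);d=d/np.linalg.norm(d);M=np.eye(3)-np.outer(d,d);A=A+M;b=b+M@o
    return np.linalg.solve(A,b)
T=pickle.load(open("top.pkl","rb"));S=pickle.load(open("scene.pkl","rb"))
E
python3 - <<'E'
from h import *
import cv2
np.set_printoptions(precision=4,suppress=True)
P=dict(brass=((179.5,234),(449.7,154.2),.066),amber=((223.3,229.2),(408.6,169),.0535),cup=((265.3,223.3),(369.4,180.5),.062),opal=((351.2,221.2),(279,205.1),.0535),porc=((405.8,227.7),(215.2,210.2),.066))
for k,(a,b,z) in P.items(): print(k,at(T,a,z)[:2],at(S,b,z)[:2],tri([(T,a),(S,b)]))
o=lambda p:(165+p[0]/6,205+p[1]/6)
print("brassring",at(T,o((107,177)),.02),"cuptop",at(T,o((608,109)),.048),"black",at(T,(297+68/6,205+116/6),.066))
q=lambda p:(297+p[0]/6,205+(p[1]-276)/6)
O=[at(T,q(p),.056)[:2] for p in((305,315),(385,352),(345,445),(258,400))]
print("opal corners",O,np.mean(O,0))
O=[at(T,o(p),.056)[:2] for p in((305,88),(410,97),(404,194),(300,190))]
print("amber corners",O,np.mean(O,0))
w=lambda p:(170+p[0]/2.583,80+p[1]/2.583)
M=np.array([[262,123],[262,-123],[-58,-123],[-58,123]],float)/1000
for n,L,Sc in(("yellow",((23,325),(226,317),(231,572),(27,580)),((551,300),(461,335),(393,222),(478,200))),("red",((388,320),(586,319),(596,573),(388,575)),((368,360),(252,396),(229,263),(324,241)))):
    W=np.array([at(T,w(p),.018)[:2] for p in L]);V=np.array([at(S,p,.018)[:2] for p in Sc])
    print(n,W.round(3).tolist(),V.round(3).tolist())
    A,_=cv2.estimateAffinePartial2D(M,W);print(A, np.degrees(np.arctan2(A[1,0],A[0,0])))
E
```

```text
brass [0.4099 0.3181] [0.4162 0.3226] [0.4114 0.3231 0.0607]
amber [0.4218 0.195 ] [0.4234 0.1947] [0.4219 0.1956 0.0517]
cup [0.4358 0.071 ] [0.4374 0.0714] [0.4361 0.0717 0.0604]
opal [ 0.4372 -0.1797] [ 0.4395 -0.1787] [ 0.4375 -0.1792  0.0512]
porc [ 0.4141 -0.3358] [ 0.4172 -0.3367] [ 0.4142 -0.3368  0.0624]
brassring [0.4104 0.3247 0.02  ] cuptop [0.4371 0.0699 0.048 ] black [ 0.4299 -0.0541  0.066 ]
opal corners [array([ 0.4657, -0.1705]), array([ 0.4467, -0.209 ]), array([ 0.4019, -0.1879]), array([ 0.4246, -0.1463])] [ 0.4347 -0.1784]
amber corners [array([0.45  , 0.2165]), array([0.4445, 0.1653]), array([0.3975, 0.1679]), array([0.4005, 0.2183])] [0.4231 0.192 ]
yellow [[0.498, 0.34], [0.502, 0.1], [0.209, 0.095], [0.205, 0.327]] [[0.865, 0.346], [0.875, 0.11], [0.555, 0.094], [0.557, 0.345]]
[[ 0.9308 -0.0236  0.2586]
 [ 0.0236  0.9308  0.2131]] 1.4539521078965727
red [[0.494, -0.09], [0.491, -0.324], [0.199, -0.321], [0.202, -0.084]] [[0.864, -0.099], [0.86, -0.341], [0.549, -0.333], [0.557, -0.095]]
[[ 0.929   0.0147  0.2518]
 [-0.0147  0.929  -0.2033]] -0.9046559668516404
```

```bash
python3 - <<'E'
from h import *
import cv2
np.set_printoptions(precision=4,suppress=True)
w=lambda p:(170+p[0]/2.583,80+(p[1]-296)/2.583)
M=np.array([[262,123],[262,-123],[-58,-123],[-58,123]],float)/1000
for n,L,dv in(("yellow",((23,325),(226,317),(231,572),(27,580)),((93,488),(97,575),(158,486),(161,573))),("red",((388,320),(586,319),(596,573),(388,575)),((455,485),(456,572),(517,484),(522,570)))):
    W=np.array([at(T,w(p),.018)[:2] for p in L])
    A,_=cv2.estimateAffinePartial2D(M,W);print(n,W.round(3).tolist(),A,np.degrees(np.arctan2(A[1,0],A[0,0])))
    print([at(T,w(p),.018)[:2].round(3).tolist() for p in dv])
# scene-independent pixel check
img=T["img"].astype(int)
hsv=cv2.cvtColor(T["img"],cv2.COLOR_RGB2HSV)
E
```

```text
yellow [[0.864, 0.349], [0.869, 0.1], [0.551, 0.094], [0.547, 0.336]] [[ 0.994  -0.0256  0.6061]
 [ 0.0256  0.994   0.2174]] 1.4743603462098371
[[0.657, 0.26], [0.551, 0.253], [0.657, 0.182], [0.552, 0.177]]
red [[0.861, -0.099], [0.857, -0.342], [0.541, -0.338], [0.543, -0.092]] [[ 0.9921  0.016   0.5991]
 [-0.016   0.9921 -0.2161]] -0.923589642310716
[[0.651, -0.175], [0.545, -0.172], [0.651, -0.249], [0.546, -0.251]]
```

>>> step_arm(series=[{"x": 0.583, "y": -0.453, "z": 0.2, "az": -1, "grip": -1}, {"x": 0.583, "y": -0.453, "z": 0.2, "az": -1, "grip": -1}, {"x": 0.583, "y": -0.453, "z": 0.2, "az": -1, "grip": -1}, {"x": 0.583, "y": -0.453, "z": 0.2, "az": -1, "grip": -1}, {"x": 0.583, "y": -0.453, "z": 0.2, "az": -1, "grip": -1}, {"x": 0.583, "y": -0.453, "z": 0.2, "az": -1, "grip": -1}, {"x": 0.583, "y": -0.453, "z": 0.2, "az": -1, "grip": -1}, {"x": 0.583, "y": -0.453, "z": 0.2, "az": -1, "grip": -1}, {"x": 0.583, "y": -0.453, "z": 0.2, "az": -1, "grip": -1}, {"x": 0.583, "y": -0.453, "z": 0.2, "az": -1, "grip": -1}, {"x": 0.583, "y": -0.453, "z": 0.2, "az": -1, "grip": -1}], force=40)

```text
validation failed for argument at $.se...
```

>>> step_arm(series=[{"az": -1}, {"az": -1}, {"az": -1}, {"az": -1}, {"az": -1}, {"az": -1}])

```text
validation failed for argument at $.se...
```

>>> step_arm(series=[{"az": -0.403}, {"az": -0.403}, {"az": -0.403}, {"az": -0.403}])

```text
validation failed for argument at $.se...
```

>>> step_arm(series=[{"x": 0.583, "y": -0.453, "z": 0.2, "ax": 0, "ay": 0, "az": -1, "grip": -1}, {"x": 0.583, "y": -0.453, "z": 0.2, "ax": 0, "ay": 0, "az": -1, "grip": -1}, {"x": 0.583, "y": -0.453, "z": 0.2, "ax": 0, "ay": 0, "az": -1, "grip": -1}, {"x": 0.583, "y": -0.453, "z": 0.2, "ax": 0, "ay": 0, "az": -1, "grip": -1}, {"x": 0.583, "y": -0.453, "z": 0.2, "ax": 0, "ay": 0, "az": -1, "grip": -1}, {"x": 0.583, "y": -0.453, "z": 0.2, "ax": 0, "ay": 0, "az": -1, "grip": -1}, {"x": 0.583, "y": -0.453, "z": 0.2, "ax": 0, "ay": 0, "az": -1, "grip": -1}, {"x": 0.583, "y": -0.453, "z": 0.2, "ax": 0, "ay": 0, "az": -1, "grip": -1}, {"x": 0.583, "y": -0.453, "z": 0.2, "ax": 0, "ay": 0, "az": -1, "grip": -1}, {"x": 0.583, "y": -0.453, "z": 0.2, "ax": 0, "ay": 0, "az": -1, "grip": -1}, {"x": 0.583, "y": -0.453, "z": 0.2, "ax": 0, "ay": 0, "az": -1, "grip": -1}], force=40)

```text
time: 1.2
tool_pos: [0.4152, -0.3379, 0.1316]
tcp_rot: [2.87, 1.275, -0.0]
wrist_force: [-0.3, -0.7, 0.1]
width: 1.004
grip_force: 0.0
```

>>> step_arm(series=[{"x": 0, "y": 0, "z": 0, "ax": 0, "ay": 0, "az": -1, "grip": -1}, {"x": 0, "y": 0, "z": 0, "ax": 0, "ay": 0, "az": -1, "grip": -1}, {"x": 0, "y": 0, "z": 0, "ax": 0, "ay": 0, "az": -1, "grip": -1}, {"x": 0, "y": 0, "z": 0, "ax": 0, "ay": 0, "az": -1, "grip": -1}, {"x": 0, "y": 0, "z": 0, "ax": 0, "ay": 0, "az": -1, "grip": -1}])

```text
time: 1.7
tool_pos: [0.4148, -0.3387, 0.1318]
tcp_rot: [2.444, 1.972, -0.0]
wrist_force: [0.3, -0.5, 0.4]
width: 0.998
grip_force: 0.0
```

>>> step_arm(series=[{"x": 0, "y": 0, "z": 0, "ax": 0, "ay": 0, "az": -0.403, "grip": -1}, {"x": 0, "y": 0, "z": 0, "ax": 0, "ay": 0, "az": -0.403, "grip": -1}, {"x": 0, "y": 0, "z": 0, "ax": 0, "ay": 0, "az": -0.403, "grip": -1}, {"x": 0, "y": 0, "z": 0, "ax": 0, "ay": 0, "az": -0.403, "grip": -1}])

```text
time: 2.1
tool_pos: [0.4151, -0.3378, 0.1315]
tcp_rot: [2.225, 2.217, -0.0]
wrist_force: [-0.6, 0.1, -0.1]
width: 1.001
grip_force: 0.0
```

>>> step_arm(series=[{"x": 0.003, "y": 0, "z": 0.1, "ax": 0, "ay": 0, "az": 0, "grip": -1}, {"x": 0.003, "y": 0, "z": 0.18, "ax": 0, "ay": 0, "az": 0, "grip": -1}, {"x": 0.003, "y": 0, "z": 0.228, "ax": 0, "ay": 0, "az": 0, "grip": -1}, {"x": 0.003, "y": 0, "z": 0.228, "ax": 0, "ay": 0, "az": 0, "grip": -1}, {"x": 0.003, "y": 0, "z": 0.228, "ax": 0, "ay": 0, "az": 0, "grip": 1}, {"x": 0.003, "y": 0, "z": 0.228, "ax": 0, "ay": 0, "az": 0, "grip": 1}, {"x": 0.003, "y": 0, "z": 0.228, "ax": 0, "ay": 0, "az": 0, "grip": 1}, {"x": 0.003, "y": 0, "z": 0.228, "ax": 0, "ay": 0, "az": 0, "grip": 1}, {"x": 0.003, "y": 0, "z": 0.228, "ax": 0, "ay": 0, "az": 0, "grip": 1}, {"x": 0.003, "y": 0, "z": 0.228, "ax": 0, "ay": 0, "az": 0, "grip": 1}], force=40)

```text
time: 3.1
tool_pos: [0.4169, -0.337, 0.0197]
tcp_rot: [2.218, 2.218, 0.0]
wrist_force: [-0.8, -0.1, 7.0]
width: 0.502
grip_force: 41.2
```

>>> step_arm(series=[{"x": 0.003, "y": 0, "z": -0.06, "ax": 0, "ay": 0, "az": 0, "grip": 1}, {"x": 0.003, "y": 0, "z": -0.14, "ax": 0, "ay": 0, "az": 0, "grip": 1}, {"x": 0.02, "y": 0.08, "z": -0.2, "ax": 0, "ay": 0, "az": 0, "grip": 1}, {"x": 0.04, "y": 0.16, "z": -0.2, "ax": 0, "ay": 0, "az": 0, "grip": 1}, {"x": 0.06, "y": 0.24, "z": -0.2, "ax": 0, "ay": 0, "az": 0, "grip": 1}, {"x": 0.08, "y": 0.32, "z": -0.2, "ax": 0, "ay": 0, "az": 0, "grip": 1}, {"x": 0.087, "y": 0.368, "z": -0.2, "ax": 0, "ay": 0, "az": 0, "grip": 1}, {"x": 0.087, "y": 0.368, "z": -0.2, "ax": 0, "ay": 0, "az": 0, "grip": 1}, {"x": 0.087, "y": 0.368, "z": -0.2, "ax": 0, "ay": 0, "az": 0, "grip": 1}])

```text
time: 4.0
tool_pos: [0.5994, -0.2916, 0.1173]
tcp_rot: [-2.22, -2.223, 0.001]
wrist_force: [0.3, -0.5, -1.6]
width: 0.501
grip_force: 41.5
```

```bash
python3 - <<'E'
from workcell import bot, imaging
import cv2,numpy as np
c=imaging.read_camera("scene")["img"][:,:,::-1]; d=imaging.read_camera("top")["img"][:,:,::-1]
cv2.imwrite("pics/a1.png",np.hstack([cv2.resize(c[180:400,180:400],(400,400)),cv2.resize(d[70:270,300:500],(400,400))]))
print(bot.read_state()["tool_pos"],bot.read_state()["width"])
E
```

```text
[ 0.59823308 -0.29197525  0.11709006] 0.49953158020257316
```

View pics/a1.png

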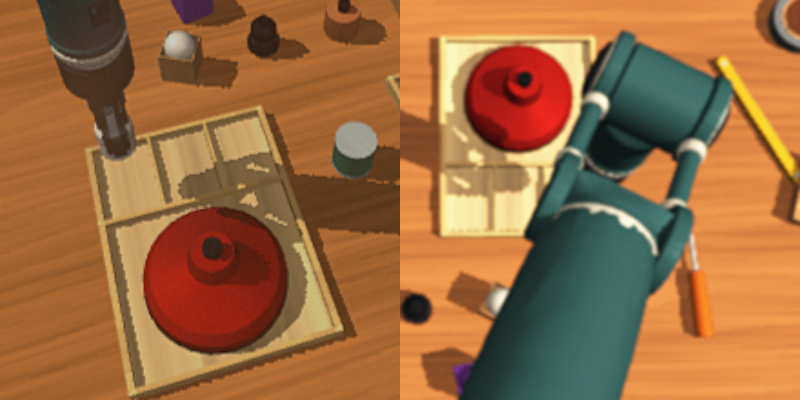

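The porcelain holder hangs upright over the right bay of the red tray (bay at about (130,185) in the crop), so I lower it.

>>> step_arm(series=[{"x": 0, "y": 0, "z": 0.08, "ax": 0, "ay": 0, "az": 0, "grip": 1}, {"x": 0, "y": 0, "z": 0.14, "ax": 0, "ay": 0, "az": 0, "grip": 1}, {"x": 0, "y": 0, "z": 0.17, "ax": 0, "ay": 0, "az": 0, "grip": 1}, {"x": 0, "y": 0, "z": 0.182, "ax": 0, "ay": 0, "az": 0, "grip": 1}, {"x": 0, "y": 0, "z": 0.184, "ax": 0, "ay": 0, "az": 0, "grip": 1}, {"x": 0, "y": 0, "z": 0.184, "ax": 0, "ay": 0, "az": 0, "grip": 1}])

```text
time: 4.7
tool_pos: [0.5998, -0.2927, 0.0264]
tcp_rot: [2.221, 2.22, 0.001]
wrist_force: [-0.4, -0.1, -1.1]
width: 0.502
grip_force: 41.4
```

>>> step_arm(series=[{"x": 0, "y": 0, "z": 0, "ax": 0, "ay": 0, "az": 0, "grip": -0.3}, {"x": 0, "y": 0, "z": 0, "ax": 0, "ay": 0, "az": 0, "grip": -0.5}, {"x": 0, "y": 0, "z": 0, "ax": 0, "ay": 0, "az": 0, "grip": -0.5}, {"x": 0, "y": 0, "z": 0, "ax": 0, "ay": 0, "az": 0, "grip": -0.5}, {"x": 0, "y": 0, "z": -0.06, "ax": 0, "ay": 0, "az": 0, "grip": -0.5}, {"x": 0, "y": 0, "z": -0.14, "ax": 0, "ay": 0, "az": 0, "grip": -0.5}, {"x": 0, "y": 0, "z": -0.22, "ax": 0, "ay": 0, "az": 0, "grip": -1}, {"x": 0, "y": 0, "z": -0.22, "ax": 0, "ay": 0, "az": 0, "grip": -1}])

```text
time: 5.5
tool_pos: [0.604, -0.2944, 0.1434]
tcp_rot: [2.212, 2.213, 0.006]
wrist_force: [0.8, -0.4, 0.8]
width: 1.001
grip_force: 0.0
```

>>> step_arm(series=[{"x": 0.228, "y": -0.324, "z": 0, "ax": 0, "ay": 0, "az": 0.9, "grip": -1}, {"x": 0.228, "y": -0.324, "z": 0, "ax": 0, "ay": 0, "az": 0.9, "grip": -1}, {"x": 0.228, "y": -0.324, "z": 0, "ax": 0, "ay": 0, "az": 0.9, "grip": -1}, {"x": 0.228, "y": -0.324, "z": 0, "ax": 0, "ay": 0, "az": 0.9, "grip": -1}, {"x": 0.228, "y": -0.324, "z": 0, "ax": 0, "ay": 0, "az": 0.9, "grip": -1}, {"x": 0.228, "y": -0.324, "z": 0, "ax": 0, "ay": 0, "az": 0.9, "grip": -1}, {"x": 0.228, "y": -0.324, "z": 0, "ax": 0, "ay": 0, "az": 0.9, "grip": -1}, {"x": 0.228, "y": -0.324, "z": 0, "ax": 0, "ay": 0, "az": 0.9, "grip": -1}])

```text
time: 6.3
tool_pos: [0.439, -0.179, 0.136]
tcp_rot: [2.677, 1.641, 0.002]
wrist_force: [-0.2, -0.1, 0.5]
width: 1.001
grip_force: 0.0
```

```bash
python3 - <<'E'
from workcell import bot, imaging
import cv2,numpy as np
from h import *
c=imaging.read_camera("scene")["img"][:,:,::-1]; d=imaging.read_camera("top")["img"][:,:,::-1]
g=lambda a:(255*(a/255.)**.7).astype(np.uint8)
cv2.imwrite("pics/a2.png",g(np.hstack([cv2.resize(c[140:300,200:360],(400,400)),cv2.resize(d[70:270,300:500],(400,400))])))
s=bot.read_state();print(s["tool_pos"],s["tcp_rot"],np.degrees(2*np.arctan2(s["tcp_rot"][1],s["tcp_rot"][0]))-90)
print("purple",at(T,(337,260),.03))
E
```

```text
[ 0.4385978  -0.17882453  0.13564553] [2.67808822e+00 1.64106594e+00 6.67097276e-04] -27.002134895569647
purple [ 0.32503492 -0.13610035  0.03      ]
```

View pics/a2.png

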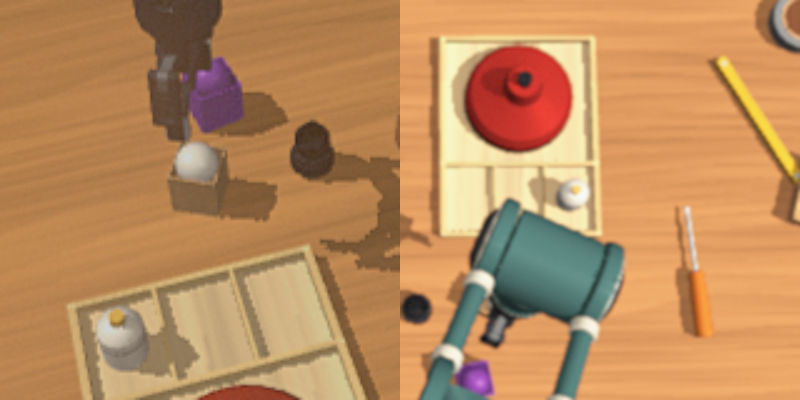

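Porcelain stands in the right bay at crop (122,335). The gripper is over the opal sleeve, with purple behind it.

>>> step_arm(series=[{"x": 0, "y": 0, "z": 0.1, "ax": 0, "ay": 0, "az": 0, "grip": -1}, {"x": 0, "y": 0, "z": 0.18, "ax": 0, "ay": 0, "az": 0, "grip": -1}, {"x": 0, "y": 0, "z": 0.235, "ax": 0, "ay": 0, "az": 0, "grip": -1}, {"x": 0, "y": 0, "z": 0.235, "ax": 0, "ay": 0, "az": 0, "grip": -1}, {"x": 0, "y": 0, "z": 0.235, "ax": 0, "ay": 0, "az": 0, "grip": 1}, {"x": 0, "y": 0, "z": 0.235, "ax": 0, "ay": 0, "az": 0, "grip": 1}, {"x": 0, "y": 0, "z": 0.235, "ax": 0, "ay": 0, "az": 0, "grip": 1}, {"x": 0, "y": 0, "z": 0.235, "ax": 0, "ay": 0, "az": 0, "grip": 1}, {"x": 0, "y": 0, "z": 0.235, "ax": 0, "ay": 0, "az": 0, "grip": 1}, {"x": 0, "y": 0, "z": 0.235, "ax": 0, "ay": 0, "az": 0, "grip": 1}], force=30)

```text
time: 7.4
tool_pos: [0.4396, -0.1791, 0.02]
tcp_rot: [2.675, 1.64, 0.004]
wrist_force: [0.0, -0.7, 6.1]
width: 0.583
grip_force: 32.7
```

>>> step_arm(series=[{"x": 0, "y": 0, "z": -0.06, "ax": 0, "ay": 0, "az": 0, "grip": 1}, {"x": 0, "y": 0, "z": -0.14, "ax": 0, "ay": 0, "az": 0, "grip": 1}, {"x": 0.02, "y": 0.08, "z": -0.22, "ax": 0, "ay": 0, "az": -0.2, "grip": 1}, {"x": 0.042, "y": 0.16, "z": -0.24, "ax": 0, "ay": 0, "az": -0.4, "grip": 1}, {"x": 0.063, "y": 0.24, "z": -0.24, "ax": 0, "ay": 0, "az": -0.6, "grip": 1}, {"x": 0.084, "y": 0.323, "z": -0.24, "ax": 0, "ay": 0, "az": -0.8, "grip": 1}, {"x": 0.084, "y": 0.323, "z": -0.24, "ax": 0, "ay": 0, "az": -0.9, "grip": 1}, {"x": 0.084, "y": 0.323, "z": -0.24, "ax": 0, "ay": 0, "az": -0.9, "grip": 1}, {"x": 0.084, "y": 0.323, "z": -0.24, "ax": 0, "ay": 0, "az": -0.9, "grip": 1}])

```text
time: 8.3
tool_pos: [0.5996, -0.2136, 0.1376]
tcp_rot: [-2.222, -2.22, 0.001]
wrist_force: [-0.5, 0.1, -1.1]
width: 0.583
grip_force: 32.0
```

>>> step_arm(series=[{"x": 0, "y": 0, "z": 0.08, "ax": 0, "ay": 0, "az": 0, "grip": 1}, {"x": 0, "y": 0, "z": 0.16, "ax": 0, "ay": 0, "az": 0, "grip": 1}, {"x": 0, "y": 0, "z": 0.2, "ax": 0, "ay": 0, "az": 0, "grip": 1}, {"x": 0, "y": 0, "z": 0.22, "ax": 0, "ay": 0, "az": 0, "grip": 1}, {"x": 0, "y": 0, "z": 0.225, "ax": 0, "ay": 0, "az": 0, "grip": 1}, {"x": 0, "y": 0, "z": 0.225, "ax": 0, "ay": 0, "az": 0, "grip": 1}, {"x": 0, "y": 0, "z": 0.225, "ax": 0, "ay": 0, "az": 0, "grip": 1}])

```text
time: 9.0
tool_pos: [0.6009, -0.2142, 0.0266]
tcp_rot: [2.22, 2.22, 0.001]
wrist_force: [0.8, -0.7, -1.5]
width: 0.581
grip_force: 31.7
```

>>> step_arm(series=[{"x": 0, "y": 0, "z": 0, "ax": 0, "ay": 0, "az": 0, "grip": -0.4}, {"x": 0, "y": 0, "z": 0, "ax": 0, "ay": 0, "az": 0, "grip": -0.6}, {"x": 0, "y": 0, "z": 0, "ax": 0, "ay": 0, "az": 0, "grip": -0.6}, {"x": 0, "y": 0, "z": 0, "ax": 0, "ay": 0, "az": 0, "grip": -0.6}, {"x": 0, "y": 0, "z": -0.06, "ax": 0, "ay": 0, "az": 0, "grip": -0.6}, {"x": 0, "y": 0, "z": -0.14, "ax": 0, "ay": 0, "az": 0, "grip": -0.6}, {"x": 0, "y": 0, "z": -0.22, "ax": 0, "ay": 0, "az": 0, "grip": -1}, {"x": 0, "y": 0, "z": -0.22, "ax": 0, "ay": 0, "az": 0, "grip": -1}])

```text
time: 9.8
tool_pos: [0.6051, -0.2158, 0.143]
tcp_rot: [2.213, 2.213, 0.008]
wrist_force: [0.2, -1.3, 0.6]
width: 0.998
grip_force: 0.0
```

>>> step_arm(series=[{"x": 0.572, "y": -0.327, "z": 0, "ax": 0, "ay": 0, "az": 0, "grip": -1}, {"x": 0.572, "y": -0.327, "z": 0, "ax": 0, "ay": 0, "az": 0, "grip": -1}, {"x": 0.572, "y": -0.327, "z": 0, "ax": 0, "ay": 0, "az": 0, "grip": -1}, {"x": 0.572, "y": -0.327, "z": 0, "ax": 0, "ay": 0, "az": 0, "grip": -1}, {"x": 0.572, "y": -0.327, "z": 0, "ax": 0, "ay": 0, "az": 0, "grip": -1}, {"x": 0.572, "y": -0.327, "z": 0, "ax": 0, "ay": 0, "az": 0, "grip": -1}, {"x": 0.572, "y": -0.327, "z": 0, "ax": 0, "ay": 0, "az": 0, "grip": -1}, {"x": 0.572, "y": -0.327, "z": 0, "ax": 0, "ay": 0, "az": 0, "grip": -1}, {"x": 0.572, "y": -0.327, "z": 0, "ax": 0, "ay": 0, "az": 0, "grip": -1}])

```text
time: 10.7
tool_pos: [0.4365, 0.0724, 0.1351]
tcp_rot: [2.219, 2.224, -0.0]
wrist_force: [-0.5, -0.1, 0.0]
width: 1.0
grip_force: 0.0
```

```bash
python3 - <<'E'
from workcell import bot, imaging
import cv2,numpy as np
c=imaging.read_camera("scene")["img"][:,:,::-1]; d=imaging.read_camera("top")["img"][:,:,::-1]
g=lambda a:(255*(a/255.)**.7).astype(np.uint8)
cv2.imwrite("pics/a3.png",g(np.hstack([cv2.resize(c[120:320,220:420],(400,400)),cv2.resize(d[70:270,200:400],(400,400))])))
s=bot.read_state();print(s["tool_pos"],s["tcp_rot"])
E
```

```text
[0.43734959 0.07151551 0.13533026] [2.22113339e+00 2.22085368e+00 1.86900802e-04]
```

View pics/a3.png

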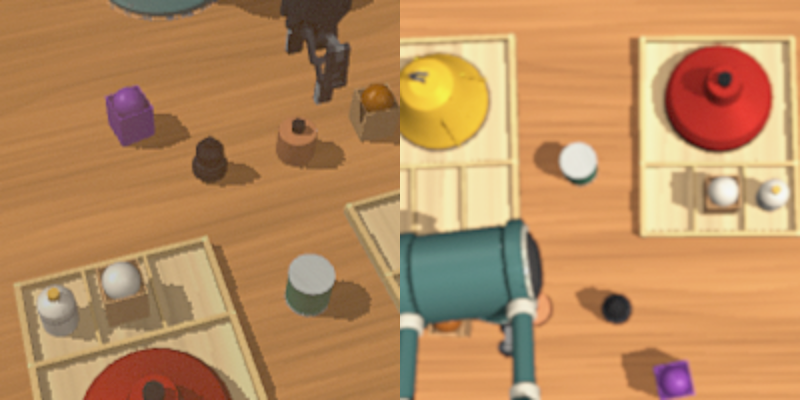

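Opal stands square in the middle bay at top-crop (722,190). The gripper is above the cup.

>>> step_arm(series=[{"x": 0, "y": 0, "z": 0.1, "ax": 0, "ay": 0, "az": 0, "grip": -1}, {"x": 0, "y": 0, "z": 0.18, "ax": 0, "ay": 0, "az": 0, "grip": -1}, {"x": 0, "y": 0, "z": 0.244, "ax": 0, "ay": 0, "az": 0, "grip": -1}, {"x": 0, "y": 0, "z": 0.244, "ax": 0, "ay": 0, "az": 0, "grip": -1}, {"x": 0, "y": 0, "z": 0.244, "ax": 0, "ay": 0, "az": 0, "grip": 1}, {"x": 0, "y": 0, "z": 0.244, "ax": 0, "ay": 0, "az": 0, "grip": 1}, {"x": 0, "y": 0, "z": 0.244, "ax": 0, "ay": 0, "az": 0, "grip": 1}, {"x": 0, "y": 0, "z": 0.244, "ax": 0, "ay": 0, "az": 0, "grip": 1}, {"x": 0, "y": 0, "z": 0.244, "ax": 0, "ay": 0, "az": 0, "grip": 1}, {"x": 0, "y": 0, "z": 0.244, "ax": 0, "ay": 0, "az": 0, "grip": 1}], force=40)

```text
time: 11.8
tool_pos: [0.4393, 0.0721, 0.0156]
tcp_rot: [2.218, 2.22, 0.006]
wrist_force: [0.5, -2.6, 6.9]
width: 0.619
grip_force: 42.6
```

>>> step_arm(series=[{"x": 0, "y": 0, "z": -0.06, "ax": 0, "ay": 0, "az": 0, "grip": 1}, {"x": 0, "y": 0, "z": -0.14, "ax": 0, "ay": 0, "az": 0, "grip": 1}, {"x": -0.05, "y": 0.04, "z": -0.22, "ax": 0, "ay": 0, "az": 0, "grip": 1}, {"x": -0.11, "y": 0.087, "z": -0.24, "ax": 0, "ay": 0, "az": 0, "grip": 1}, {"x": -0.17, "y": 0.135, "z": -0.24, "ax": 0, "ay": 0, "az": 0, "grip": 1}, {"x": -0.23, "y": 0.182, "z": -0.24, "ax": 0, "ay": 0, "az": 0, "grip": 1}, {"x": -0.29, "y": 0.229, "z": -0.24, "ax": 0, "ay": 0, "az": 0, "grip": 1}, {"x": -0.35, "y": 0.276, "z": -0.24, "ax": 0, "ay": 0, "az": 0, "grip": 1}, {"x": -0.4, "y": 0.315, "z": -0.24, "ax": 0, "ay": 0, "az": 0, "grip": 1}, {"x": -0.417, "y": 0.329, "z": -0.24, "ax": 0, "ay": 0, "az": 0, "grip": 1}, {"x": -0.417, "y": 0.329, "z": -0.24, "ax": 0, "ay": 0, "az": 0, "grip": 1}, {"x": -0.417, "y": 0.329, "z": -0.24, "ax": 0, "ay": 0, "az": 0, "grip": 1}])

```text
time: 13.0
tool_pos: [0.6003, -0.1355, 0.133]
tcp_rot: [-2.22, -2.22, 0.001]
wrist_force: [0.0, 0.5, -1.8]
width: 0.625
grip_force: 42.7
```

>>> step_arm(series=[{"x": 0, "y": 0, "z": 0.08, "ax": 0, "ay": 0, "az": 0, "grip": 1}, {"x": 0, "y": 0, "z": 0.16, "ax": 0, "ay": 0, "az": 0, "grip": 1}, {"x": 0, "y": 0, "z": 0.2, "ax": 0, "ay": 0, "az": 0, "grip": 1}, {"x": 0, "y": 0, "z": 0.22, "ax": 0, "ay": 0, "az": 0, "grip": 1}, {"x": 0, "y": 0, "z": 0.225, "ax": 0, "ay": 0, "az": 0, "grip": 1}, {"x": 0, "y": 0, "z": 0.225, "ax": 0, "ay": 0, "az": 0, "grip": 1}, {"x": 0, "y": 0, "z": 0.225, "ax": 0, "ay": 0, "az": 0, "grip": 1}])

```text
time: 13.7
tool_pos: [0.6019, -0.1358, 0.0219]
tcp_rot: [2.219, 2.221, 0.002]
wrist_force: [0.4, 0.7, -1.1]
width: 0.618
grip_force: 43.4
```

>>> step_arm(series=[{"x": 0, "y": 0, "z": 0, "ax": 0, "ay": 0, "az": 0, "grip": -0.5}, {"x": 0, "y": 0, "z": 0, "ax": 0, "ay": 0, "az": 0, "grip": -0.7}, {"x": 0, "y": 0, "z": 0, "ax": 0, "ay": 0, "az": 0, "grip": -0.7}, {"x": 0, "y": 0, "z": 0, "ax": 0, "ay": 0, "az": 0, "grip": -0.7}, {"x": 0, "y": 0, "z": -0.06, "ax": 0, "ay": 0, "az": 0, "grip": -0.7}, {"x": 0, "y": 0, "z": -0.14, "ax": 0, "ay": 0, "az": 0, "grip": -0.7}, {"x": 0, "y": 0, "z": -0.22, "ax": 0, "ay": 0, "az": 0, "grip": -1}, {"x": 0, "y": 0, "z": -0.22, "ax": 0, "ay": 0, "az": 0, "grip": -1}])

```text
time: 14.5
tool_pos: [0.6063, -0.1378, 0.1383]
tcp_rot: [2.213, 2.214, 0.01]
wrist_force: [1.0, -0.2, 0.7]
width: 1.005
grip_force: 0.0
```

>>> step_arm(series=[{"x": 0.663, "y": -0.357, "z": 0, "ax": 0, "ay": 0, "az": 0.13, "grip": -1}, {"x": 0.663, "y": -0.357, "z": 0, "ax": 0, "ay": 0, "az": 0.13, "grip": -1}, {"x": 0.663, "y": -0.357, "z": 0, "ax": 0, "ay": 0, "az": 0.13, "grip": -1}, {"x": 0.663, "y": -0.357, "z": 0, "ax": 0, "ay": 0, "az": 0.13, "grip": -1}, {"x": 0.663, "y": -0.357, "z": 0, "ax": 0, "ay": 0, "az": 0.13, "grip": -1}, {"x": 0.663, "y": -0.357, "z": 0, "ax": 0, "ay": 0, "az": 0.13, "grip": -1}, {"x": 0.663, "y": -0.357, "z": 0, "ax": 0, "ay": 0, "az": 0.13, "grip": -1}, {"x": 0.663, "y": -0.357, "z": 0, "ax": 0, "ay": 0, "az": 0.13, "grip": -1}, {"x": 0.663, "y": -0.357, "z": 0, "ax": 0, "ay": 0, "az": 0.13, "grip": -1}, {"x": 0.663, "y": -0.357, "z": 0, "ax": 0, "ay": 0, "az": 0.13, "grip": -1}])

```text
time: 15.5
tool_pos: [0.4224, 0.1953, 0.1305]
tcp_rot: [2.293, 2.147, -0.001]
wrist_force: [-0.3, -1.0, -0.4]
width: 0.997
grip_force: 0.0
```

>>> step_arm(series=[{"x": 0, "y": 0, "z": 0.1, "ax": 0, "ay": 0, "az": 0, "grip": -1}, {"x": 0, "y": 0, "z": 0.18, "ax": 0, "ay": 0, "az": 0, "grip": -1}, {"x": 0, "y": 0, "z": 0.226, "ax": 0, "ay": 0, "az": 0, "grip": -1}, {"x": 0, "y": 0, "z": 0.226, "ax": 0, "ay": 0, "az": 0, "grip": -1}, {"x": 0, "y": 0, "z": 0.226, "ax": 0, "ay": 0, "az": 0, "grip": 1}, {"x": 0, "y": 0, "z": 0.226, "ax": 0, "ay": 0, "az": 0, "grip": 1}, {"x": 0, "y": 0, "z": 0.226, "ax": 0, "ay": 0, "az": 0, "grip": 1}, {"x": 0, "y": 0, "z": 0.226, "ax": 0, "ay": 0, "az": 0, "grip": 1}, {"x": 0, "y": 0, "z": 0.226, "ax": 0, "ay": 0, "az": 0, "grip": 1}, {"x": 0, "y": 0, "z": 0.226, "ax": 0, "ay": 0, "az": 0, "grip": 1}], force=30)

```text
time: 16.5
tool_pos: [0.4248, 0.1957, 0.0198]
tcp_rot: [2.294, 2.144, 0.006]
wrist_force: [0.8, -1.2, 6.2]
width: 0.579
grip_force: 32.4
```

>>> step_arm(series=[{"x": 0, "y": 0, "z": -0.06, "ax": 0, "ay": 0, "az": 0, "grip": 1}, {"x": 0, "y": 0, "z": -0.14, "ax": 0, "ay": 0, "az": 0, "grip": 1}, {"x": -0.015, "y": 0.07, "z": -0.22, "ax": 0, "ay": 0, "az": -0.1, "grip": 1}, {"x": -0.033, "y": 0.15, "z": -0.24, "ax": 0, "ay": 0, "az": -0.13, "grip": 1}, {"x": -0.051, "y": 0.23, "z": -0.24, "ax": 0, "ay": 0, "az": -0.13, "grip": 1}, {"x": -0.068, "y": 0.31, "z": -0.24, "ax": 0, "ay": 0, "az": -0.13, "grip": 1}, {"x": -0.083, "y": 0.376, "z": -0.24, "ax": 0, "ay": 0, "az": -0.13, "grip": 1}, {"x": -0.083, "y": 0.376, "z": -0.24, "ax": 0, "ay": 0, "az": -0.13, "grip": 1}, {"x": -0.083, "y": 0.376, "z": -0.24, "ax": 0, "ay": 0, "az": -0.13, "grip": 1}])

```text
time: 17.4
tool_pos: [0.6074, 0.1407, 0.1375]
tcp_rot: [-2.222, -2.22, 0.001]
wrist_force: [0.2, -0.1, -1.0]
width: 0.586
grip_force: 31.8
```

>>> step_arm(series=[{"x": 0, "y": 0, "z": 0.08, "ax": 0, "ay": 0, "az": 0, "grip": 1}, {"x": 0, "y": 0, "z": 0.16, "ax": 0, "ay": 0, "az": 0, "grip": 1}, {"x": 0, "y": 0, "z": 0.2, "ax": 0, "ay": 0, "az": 0, "grip": 1}, {"x": 0, "y": 0, "z": 0.22, "ax": 0, "ay": 0, "az": 0, "grip": 1}, {"x": 0, "y": 0, "z": 0.225, "ax": 0, "ay": 0, "az": 0, "grip": 1}, {"x": 0, "y": 0, "z": 0.225, "ax": 0, "ay": 0, "az": 0, "grip": 1}, {"x": 0, "y": 0, "z": 0.225, "ax": 0, "ay": 0, "az": 0, "grip": 1}])

```text
time: 18.1
tool_pos: [0.6079, 0.1415, 0.0264]
tcp_rot: [2.22, 2.222, 0.003]
wrist_force: [-0.7, -0.2, -0.7]
width: 0.585
grip_force: 32.4
```

>>> step_arm(series=[{"x": 0, "y": 0, "z": 0, "ax": 0, "ay": 0, "az": 0, "grip": -0.4}, {"x": 0, "y": 0, "z": 0, "ax": 0, "ay": 0, "az": 0, "grip": -0.6}, {"x": 0, "y": 0, "z": 0, "ax": 0, "ay": 0, "az": 0, "grip": -0.6}, {"x": 0, "y": 0, "z": 0, "ax": 0, "ay": 0, "az": 0, "grip": -0.6}, {"x": 0, "y": 0, "z": -0.06, "ax": 0, "ay": 0, "az": 0, "grip": -0.6}, {"x": 0, "y": 0, "z": -0.14, "ax": 0, "ay": 0, "az": 0, "grip": -0.6}, {"x": 0, "y": 0, "z": -0.22, "ax": 0, "ay": 0, "az": 0, "grip": -1}, {"x": 0, "y": 0, "z": -0.22, "ax": 0, "ay": 0, "az": 0, "grip": -1}])

```text
time: 18.9
tool_pos: [0.6125, 0.1419, 0.1429]
tcp_rot: [2.216, 2.216, 0.017]
wrist_force: [0.1, 0.5, 0.1]
width: 0.997
grip_force: 0.0
```

>>> step_arm(series=[{"x": 0.363, "y": -0.392, "z": 0, "ax": 0, "ay": 0, "az": 0, "grip": -1}, {"x": 0.363, "y": -0.392, "z": 0, "ax": 0, "ay": 0, "az": 0, "grip": -1}, {"x": 0.363, "y": -0.392, "z": 0, "ax": 0, "ay": 0, "az": 0, "grip": -1}, {"x": 0.363, "y": -0.392, "z": 0, "ax": 0, "ay": 0, "az": 0, "grip": -1}, {"x": 0.363, "y": -0.392, "z": 0, "ax": 0, "ay": 0, "az": 0, "grip": -1}, {"x": 0.363, "y": -0.392, "z": 0, "ax": 0, "ay": 0, "az": 0, "grip": -1}, {"x": 0.363, "y": -0.392, "z": 0, "ax": 0, "ay": 0, "az": 0, "grip": -1}, {"x": 0.363, "y": -0.392, "z": 0, "ax": 0, "ay": 0, "az": 0, "grip": -1}, {"x": 0.363, "y": -0.392, "z": 0, "ax": 0, "ay": 0, "az": 0, "grip": -1}])

```text
time: 19.8
tool_pos: [0.4122, 0.3218, 0.1351]
tcp_rot: [2.222, 2.22, -0.0]
wrist_force: [0.7, -0.1, -0.5]
width: 0.999
grip_force: 0.0
```

```bash
python3 - <<'E'
from workcell import bot, imaging
import cv2,numpy as np
c=imaging.read_camera("scene")["img"][:,:,::-1]; d=imaging.read_camera("top")["img"][:,:,::-1]
g=lambda a:(255*(a/255.)**.7).astype(np.uint8)
cv2.imwrite("pics/a4.png",g(np.hstack([cv2.resize(c[110:260,380:530],(400,400)),cv2.resize(d[70:270,150:350],(400,400))])))
s=bot.read_state();print(s["tool_pos"],s["tcp_rot"])
E
```

```text
[0.41239125 0.32159242 0.13519265] [ 2.22294748e+00  2.21964260e+00 -3.30522615e-05]
```

View pics/a4.png

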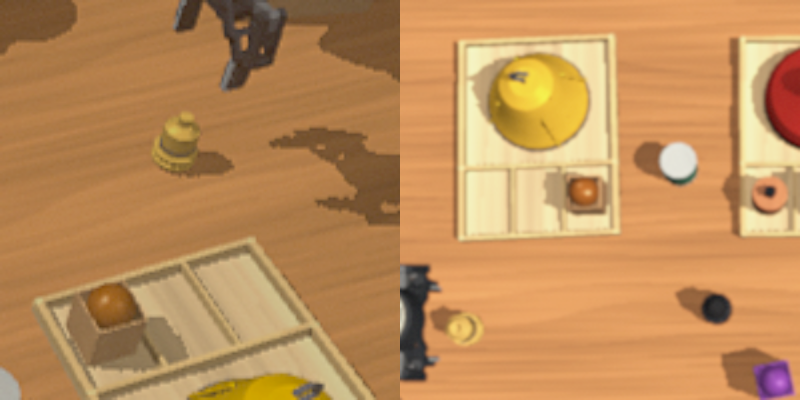

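Amber stands in the right bay of the yellow tray (top-crop (585,193)), and the cup is in the red tray's left bay. Brass is free at scene-crop (178,142), below the fingers.

>>> step_arm(series=[{"x": 0, "y": 0, "z": 0.1, "ax": 0, "ay": 0, "az": 0, "grip": -1}, {"x": 0, "y": 0, "z": 0.18, "ax": 0, "ay": 0, "az": 0, "grip": -1}, {"x": 0, "y": 0, "z": 0.226, "ax": 0, "ay": 0, "az": 0, "grip": -1}, {"x": 0, "y": 0, "z": 0.226, "ax": 0, "ay": 0, "az": 0, "grip": -1}, {"x": 0, "y": 0, "z": 0.226, "ax": 0, "ay": 0, "az": 0, "grip": 1}, {"x": 0, "y": 0, "z": 0.226, "ax": 0, "ay": 0, "az": 0, "grip": 1}, {"x": 0, "y": 0, "z": 0.226, "ax": 0, "ay": 0, "az": 0, "grip": 1}, {"x": 0, "y": 0, "z": 0.226, "ax": 0, "ay": 0, "az": 0, "grip": 1}, {"x": 0, "y": 0, "z": 0.226, "ax": 0, "ay": 0, "az": 0, "grip": 1}, {"x": 0, "y": 0, "z": 0.226, "ax": 0, "ay": 0, "az": 0, "grip": 1}, {"x": 0, "y": 0, "z": 0.226, "ax": 0, "ay": 0, "az": 0, "grip": 1}], force=40)

```text
time: 21.0
tool_pos: [0.4131, 0.3235, 0.0244]
tcp_rot: [2.22, 2.221, 0.006]
wrist_force: [0.9, -0.9, 6.7]
width: 0.427
grip_force: 40.3
```

>>> step_arm(series=[{"x": 0, "y": 0, "z": -0.06, "ax": 0, "ay": 0, "az": 0, "grip": 1}, {"x": 0, "y": 0, "z": -0.14, "ax": 0, "ay": 0, "az": 0, "grip": 1}, {"x": -0.01, "y": 0.07, "z": -0.22, "ax": 0, "ay": 0, "az": 0, "grip": 1}, {"x": -0.02, "y": 0.15, "z": -0.24, "ax": 0, "ay": 0, "az": 0, "grip": 1}, {"x": -0.03, "y": 0.23, "z": -0.24, "ax": 0, "ay": 0, "az": 0, "grip": 1}, {"x": -0.045, "y": 0.31, "z": -0.24, "ax": 0, "ay": 0, "az": 0, "grip": 1}, {"x": -0.052, "y": 0.386, "z": -0.24, "ax": 0, "ay": 0, "az": 0, "grip": 1}, {"x": -0.052, "y": 0.386, "z": -0.24, "ax": 0, "ay": 0, "az": 0, "grip": 1}, {"x": -0.052, "y": 0.386, "z": -0.24, "ax": 0, "ay": 0, "az": 0, "grip": 1}])

```text
time: 21.9
tool_pos: [0.6047, 0.296, 0.142]
tcp_rot: [-2.222, -2.22, 0.001]
wrist_force: [-0.8, -0.7, -1.2]
width: 0.432
grip_force: 40.5
```

>>> step_arm(series=[{"x": 0, "y": 0, "z": 0.08, "ax": 0, "ay": 0, "az": 0, "grip": 1}, {"x": 0, "y": 0, "z": 0.16, "ax": 0, "ay": 0, "az": 0, "grip": 1}, {"x": 0, "y": 0, "z": 0.2, "ax": 0, "ay": 0, "az": 0, "grip": 1}, {"x": 0, "y": 0, "z": 0.22, "ax": 0, "ay": 0, "az": 0, "grip": 1}, {"x": 0, "y": 0, "z": 0.225, "ax": 0, "ay": 0, "az": 0, "grip": 1}, {"x": 0, "y": 0, "z": 0.225, "ax": 0, "ay": 0, "az": 0, "grip": 1}, {"x": 0, "y": 0, "z": 0.225, "ax": 0, "ay": 0, "az": 0, "grip": 1}])

```text
time: 22.6
tool_pos: [0.6045, 0.2971, 0.031]
tcp_rot: [2.22, 2.222, 0.003]
wrist_force: [-0.7, -0.6, 0.5]
width: 0.431
grip_force: 40.8
```

>>> step_arm(series=[{"x": 0, "y": 0, "z": 0, "ax": 0, "ay": 0, "az": 0, "grip": -0.2}, {"x": 0, "y": 0, "z": 0, "ax": 0, "ay": 0, "az": 0, "grip": -0.6}, {"x": 0, "y": 0, "z": 0, "ax": 0, "ay": 0, "az": 0, "grip": -0.6}, {"x": 0, "y": 0, "z": 0, "ax": 0, "ay": 0, "az": 0, "grip": -0.6}, {"x": 0, "y": 0, "z": -0.06, "ax": 0, "ay": 0, "az": 0, "grip": -0.6}, {"x": 0, "y": 0, "z": -0.14, "ax": 0, "ay": 0, "az": 0, "grip": -0.6}, {"x": 0, "y": 0, "z": -0.22, "ax": 0, "ay": 0, "az": 0, "grip": -1}, {"x": 0, "y": -0.2, "z": -0.3, "ax": 0, "ay": 0, "az": 0, "grip": -1}, {"x": 0, "y": -0.35, "z": -0.3, "ax": 0, "ay": 0, "az": 0, "grip": -1}, {"x": 0, "y": -0.35, "z": -0.3, "ax": 0, "ay": 0, "az": 0, "grip": -1}, {"x": 0, "y": -0.35, "z": -0.3, "ax": 0, "ay": 0, "az": 0, "grip": -1}, {"x": 0, "y": -0.35, "z": -0.3, "ax": 0, "ay": 0, "az": 0, "grip": -1}])

```text
time: 23.8
tool_pos: [0.4261, 0.2963, 0.1805]
tcp_rot: [-2.218, -2.224, 0.0]
wrist_force: [0.6, 0.3, -0.6]
width: 0.997
grip_force: 0.0
```

```bash
python3 - <<'E'
from workcell import bot, imaging
import cv2,numpy as np
c=imaging.read_camera("scene")["img"][:,:,::-1]; d=imaging.read_camera("top")["img"][:,:,::-1]
cv2.imwrite("pics/a5.png",np.vstack([cv2.resize(c[190:300,220:520],(800,293)),cv2.resize(d[140:260,170:430],(650,300))@np.eye(3).astype(np.uint8) if 0 else np.hstack([cv2.resize(d[140:260,170:430],(650,300)),np.zeros((300,150,3),np.uint8)])]))
s=bot.read_state();print(s["time"],s["tool_pos"],s["wrist_force"])
E
```

```text
23.9 [0.42951421 0.2966535  0.1803892 ] [-0.39507154 -0.26563809  0.57766769]
```

View pics/a5.png

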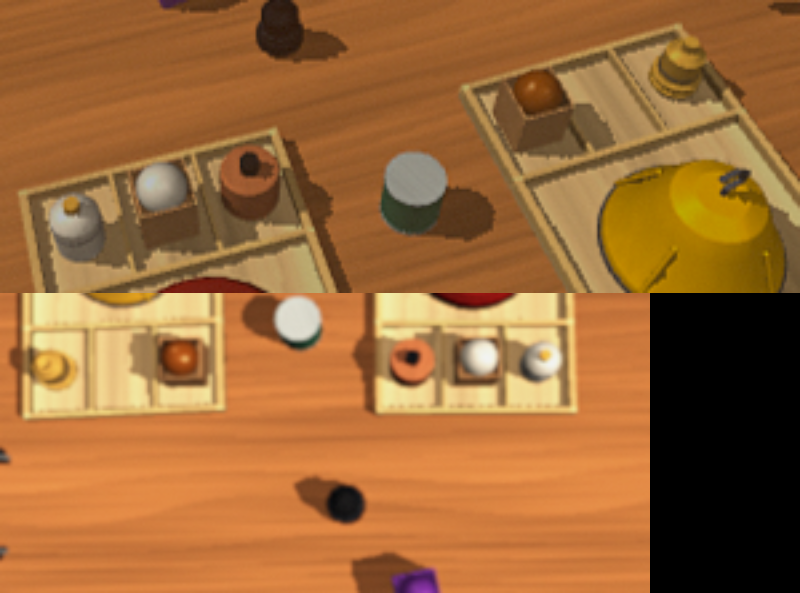

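All five parts stand upright, each alone in its bay: porcelain (545,355), opal (479,357), cup (413,357), amber (181,359) and brass (52,366). The black holder, tin and purple look-alike have not moved. One numeric check of the margins before handing in.

```bash
python3 - <<'E'
from h import *
w=lambda p:(170+p[0]/2.5,140+(p[1]-293)/2.5)
Y=lambda p,z:at(T,w(p),z)[:2]
for n,p,z,(l,r),dy in(("porc",(545,355),.072,((376,412),(577,411)),-.078),("opal",(479,357),.0595,((376,412),(577,411)),0),("cup",(413,357),.068,((376,412),(577,411)),.078),("amber",(181,359),.0595,((24,416),(225,410)),-.078),("brass",(48,366),.072,((24,416),(225,410)),.078)):
    a,b=Y(l,.018),Y(r,.018);u=(a-b)/np.linalg.norm(a-b);v=np.array([u[1],-u[0]]);d=Y(p,z)-(a+b)/2
    print(n,"dx %.1f dy %.1f mm"%(1000*(d@v-.058),1000*(d@u-dy)),np.linalg.norm(a-b).round(3))
E
```

```text
porc dx 0.1 dy 2.6 mm 0.246
opal dx 0.9 dy 0.7 mm 0.246
cup dx -0.6 dy 1.7 mm 0.246
amber dx -2.0 dy 0.6 mm 0.246
brass dx -8.6 dy -1.7 mm 0.246
```

Every part is within limits (largest offset 8.6 mm along, 2.6 mm across), so I hand the job in.

```bash
python3 -c "
from workcell import bot
print(bot.finish_job())"
```

```text
the job is handed in; nothing more can be done
None
```

I handed the job in at about 24 s of the 125 s: all five parts stand upright in their own bays of the right trays, by my camera check within 9 mm of centre, and the black holder, tin, screwdriver and purple look-alike were left alone (no verdict was returned).

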